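# Prop the drying cabinet's door ajar on the third hole of its stay

## Task

The small drying cabinet's door is shut by its spring: swing it open by its stay arm and set the arm's third hole, counted from the arm's pivot on the door, over the peg on the cabinet's roof, so that the arm lies flat and holds the door ajar by itself. The peg can be clamped anywhere along its short slot, so feel for it gently: never push the arm against the peg with more than about 20 N. Leave the other things on and round the cabinet where they are, then let go.

Things in the scene. Friction and masses are not known exactly. Their poses are not given: they have to be found in the camera images.
- cabinet: Fixed drying cabinet, 200 (x) x 220 (y) x 104 mm high, aluminium frame, clear sides, a circuit board inside. Origin: centre of its underside, on the bench; z up; its door closes the -x side. The door (205 mm wide, 12 mm thick, 100 mm high) hangs on a vertical hinge axis through (-106, 100) mm of this frame and runs from there towards -y. The flat roof's top is at z = 104 mm.
- door (a joint): Door angle, rad: 0 shut, grows as its free edge swings out to the cabinet's -x; stop at 0.9. A spring closes it with 0.30 N m when shut plus 0.6 N m per rad (about 4 N at the stay's pivot when propped): it does not stay open by itself. The third hole on the peg gives about 0.29 to 0.48.
- stay_pivot (a point): The stay arm's pivot on the door's top edge, 140 mm from the door's hinge axis, at the level of the arm's underside. Here the arm swivels about the vertical and also hinges up freely (to 0.7 rad); down, it stops level, 2 mm above the roof. It starts so, lying to the -y side of the peg. It weighs about 110 g and falls back when released.
- stay: The stay arm: flat steel bar 24 mm wide, 5 mm thick, 216 mm long with round ends, lying over the roof. Origin on the pivot axis at mid thickness, x along the arm towards its free end, z up out of its flat face. Four through holes of 10.5 mm diameter at x = 58, 86, 114 and 142 mm (first to fourth); the grip post at x = 168 mm.
- stay_hole3 (a point): Centre of the third hole, x = 114 mm along the arm, at the arm's underside.
- stay_post (a point): Grip post on the arm: upright black round post, 14 mm diameter, to 38 mm above the arm's top face (20 mm collar round the lowest 3 mm), in a rubber bush that gives along the post by 1 mm per 4 N, 5 mm at most. The point is on its axis, 26 mm above the arm's top face: a good TCP place for a grasp from above, 137 mm above the bench while the arm is level. Nothing else as high is within 60 mm.
- peg_mid (a point): Middle of the peg's slot, 2 mm above the roof (underside of the flat arm), at (-45, -30) mm in the cabinet's frame, same axes. The steel peg is clamped on the line y = 0, up to 11 mm either way in x; its place is not measured. Peg: 8 mm diameter to 9 mm above the roof, tapering to 6 mm at its tip, 12 mm above this point. A hole centred within 2 mm of it slips over the taper.
- waffle_pack: Bystander: flat square chip tray, white lid on a dark base, 51 x 51 x 9 mm, lying on the cabinet's roof on the hinge side. Origin: centre of its underside.
- petri_dish: Bystander: clear dish, 55 mm diameter, 12 mm high, on the bench at the cabinet's +y side. Origin: centre of its underside.
- tool_vial: Bystander: vial 13 x 51 x 13 mm lying on the bench at the cabinet's -y side. Origin: centre of its underside.
- loupe: Bystander: black loupe, 36 mm diameter, 36 mm high, standing on the bench behind the cabinet. Origin: centre of its underside.

How it is judged:
By the outcome, as a careful person would: the job done as asked, in the order asked, and still so for the second after the job is handed in, with the robot touching nothing.
It also fails if it takes over 64 s, if anything falls off the work surface, if the arm or the gripper's body presses on something with over 40 N, if the wrist force passes 120 N, or if a joint passes its speed limit or range.

## Robot

A 7-joint arm with a two-finger parallel gripper is mounted at the origin on a cart in front of the work surface, level with it; the furniture and walls round the work are solid. World frame = base frame: x ahead of the robot, y to its left, z up, the work surface at z = 0. Lengths are in m, angles in degrees, forces in N, time in s.
With the tool pointing down it reaches from about 0.425 to 0.875 m from the base axis. Payload 4.7 kg.
Tool frame: the origin (TCP) lies between the finger pads, 19 mm behind the fingertips; this is the grasp point; z points along the fingers, y is the line along which they close (so a half turn about z gives the same grasp; the last joint's range is limited). The gripper opens to 87 mm and grips with 3 to 60 N. Pads are 19 mm wide; open, the fingers measure 117 mm over their backs; the gripper's body (75 mm by 190 mm) begins 51 mm behind the grasp point.
Start: joints at [69.219, 18.392, -4.016, 83.108, 1.295, 78.541, -3.26], TCP at [0.239, -0.604, 0.241] pointing down, gripper open.
Joint ranges: [-163.93, 163.93], [-17.29, 119.83], [-79.2, 71.16], [3.27, 140.29], [-89.18, 269.18], [5.43, 117.66], [-154.24, 154.24]. Speed limits (degrees/s): [147.25, 147.25, 180, 180, 180, 180, 180].

## Interface

Orientations are given as [roll, pitch, yaw] about the fixed x, y, z axes, in that order (R = Rz(yaw) Ry(pitch) Rx(roll)).
In Python, from cell import sensors, vision, workorder gives the robot as it stands.
- The arm moves only by the tool drive_tool, never from a script. Its argument "moves" is a list of rows, each an object of numbers: "x", "y", "z": the shift along the tool's x, y, z in mm; "rx", "ry", "rz": the turn, a rotation vector about the tool's x, y, z in rad; "fingers": the closure, from -1 (fully open) to 1 (shut). In form: [{"x": .., "y": .., "z": .., "rx": .., "ry": .., "rz": .., "fingers": ..}, ...]. A call has 1 to 20 rows; each row is the pose to reach, as a shift and turn from the pose commanded when the call began, along the tool's axes at that moment; what a row does not reach only later rows make up. A row lasts 1/8 s, in which the tool goes at most 62.5 mm and 10.7 degrees, less where a joint would pass 70% of its speed; a pose out of reach is approached as far as the arm can. A call with a gripper value outside its range is refused whole. The fingers move at their own pace and stop on an object; "force" is the grip in N (left out, the last holds). Time passes only in rows, so rows that repeat a pose let the fingers close. It gives the time, the measured TCP pose, the force, the opening and the grip force at its end, in the units of the state.
- sensors.get_obs(): the state, without advancing time (a new reading comes with each control period).
- vision.read_camera(name): name is "scene" or "top"; returns a dict with "image" (384x512x3 uint8, red, green, blue), "fx", "fy", "cx", "cy" (pixels), "R" (3x3) and "t" (3): a world point X has camera coordinates R X + t. Camera axes: x right, y down, z forward; pixel columns grow to the right and rows downward; lengths in m; the calibration is good to about 2 mm. A picture is of the moment at which its call begins. There is no depth.
- workorder.sign_off(): hands the job in; it is judged then, once.
The state is a dict: "time_s": time; "qpos": joint angles; "joint_velocities": joint speeds; "effort": joint torques, N m; "tool_pos": TCP position; "tool_rot": TCP orientation; "force": force on the tool from outside, world axes, zero at the start; "wrist_torque": the same for the moment, N m; "grip_width": finger opening in m; "grasp_force": force on a finger pad.
Only numpy, scipy, OpenCV 4.12 (cv2) and the standard library are available. Lean on these libraries where they do the work, as an engineer would, in place of code of your own. Each camera call takes 0.05 s, during which the arm holds its last target. There are 200 camera calls.

## Working session

There is one attempt and no reset: what is moved stays moved. The work goes in short steps, Python scripts to look and compute and a tool call to move; the robot and the scene stay as the last step left them, time stands still between calls to the robot, and variables do not carry over. Pictures are saved under pics/ and viewed, at most 10 in all, crops included, and the job is handed in when it is done.

Besides the shell and the picture viewer there is one more tool, called after ">>>" as name(argument=value, ...) on one line, values as JSON. drive_tool: Moves the arm, as the interface text tells. Its arguments: {"type":"object","properties":{"moves":{"type":"array"},"force":{"type":"number"}},"required":["moves"]}

```bash
mkdir -p pics; ls
python3 - <<'E'
from cell import sensors, vision
import cv2
o=sensors.get_obs()
print({k:o[k] for k in('time_s','tool_pos','tool_rot','force','grip_width')})
for n in('scene','top'):
    c=vision.read_camera(n); cv2.imwrite(f'pics/{n}0.png',c['image'][:,:,::-1])
    print(n,c['fx'],c['fy'],c['cx'],c['cy'],c['R'],c['t'])
E
```

```text
pics
{'time_s': 0.0, 'tool_pos': array([ 0.23891678, -0.60393879,  0.24014868]), 'tool_rot': array([-1.79890118e+02,  7.80514777e-03,  2.15907848e+01]), 'force': array([-0.04253465,  1.14378476, -0.04852264]), 'grip_width': 0.08695821302012832}
scene 381.68375626971846 381.68375626971846 256.40481981523476 190.25169363942962 [[-0.78827709 -0.61513978 -0.01490928]
 [-0.404348    0.53611564 -0.74100116]
 [ 0.46381239 -0.5780857  -0.67133821]] [0.50250968 0.28047417 0.681603  ]
top 389.7316080386894 389.7316080386894 251.8532233455228 196.26608105519955 [[ 0.02476539 -0.99969226 -0.00143484]
 [-0.9825324  -0.02407544 -0.18452768]
 [ 0.18443635  0.00597967 -0.98282627]] [0.02838056 0.59488013 0.8322149 ]
```

View pics/scene0.png

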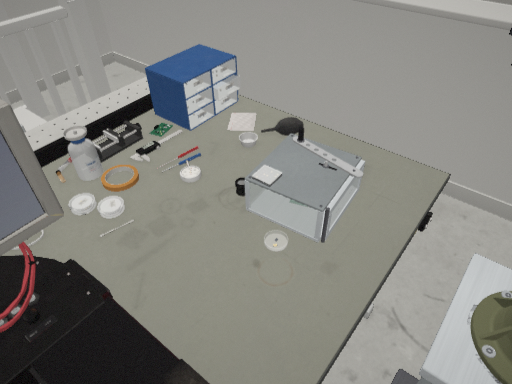

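View pics/top0.png

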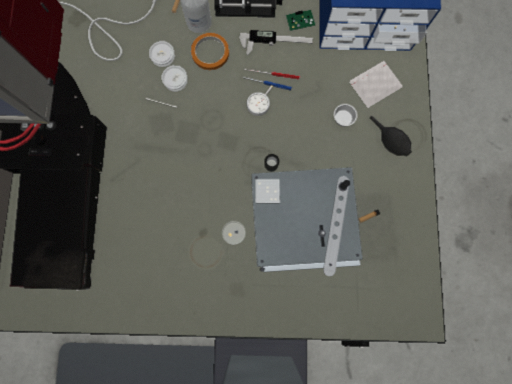

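The top view shows the cabinet with its door facing the robot. The stay's pivot is near (330,270), its post near (344,184), and the peg near (321,235). I'll enlarge that area.

Run:
```python
import cv2
a=cv2.imread('pics/top0.png')[155:285,240:390]
cv2.imwrite('pics/topc.png',cv2.resize(a,None,fx=5,fy=4.6,interpolation=cv2.INTER_CUBIC)[:598])
```

```text
(no output)
```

View pics/topc.png

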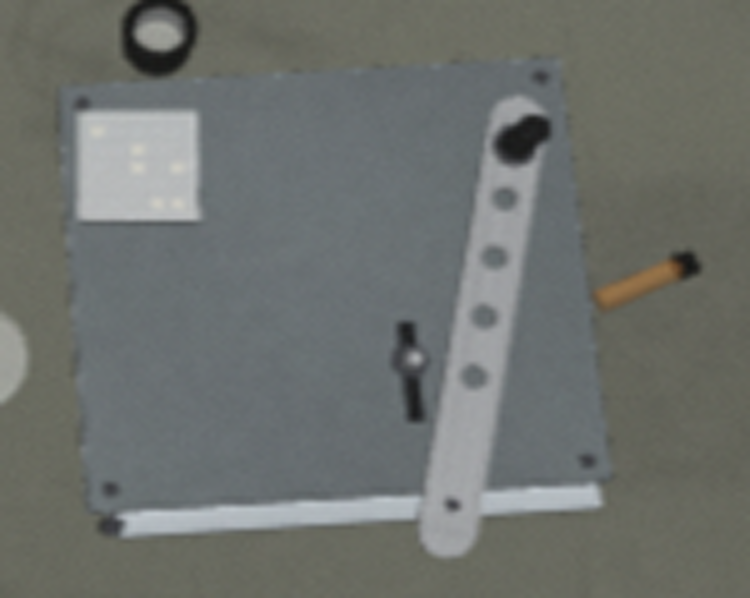

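Features in the crop: roof corners (62,90), (555,58), (608,478), (90,510); hinge pin (112,525); pivot (452,505); holes (474,376), (484,316), (494,257), (505,199); post tip (540,127); peg tip (413,357); slot (405,323)-(416,420).

```bash
cat > h.py <<'E'
import numpy as np, cv2
from scipy.optimize import least_squares
from cell import sensors, vision
def px2w(c,uv,z):
    d=c['R'].T@np.array([(uv[0]-c['cx'])/c['fx'],(uv[1]-c['cy'])/c['fy'],1]); o=-c['R'].T@c['t']
    return (o+d*(z-o[2])/d[2])
def crop(p): return (240+(p[0]+.5)/5-.5,155+(p[1]+.5)/4.6-.5)
E
python3 - <<'E'
from h import *
c=vision.read_camera('top')
P=lambda p,z:px2w(c,crop(p),z)[:2]*1000
C=np.array([P(p,.104) for p in[(62,90),(555,58),(608,478),(90,510)]])
print(C, np.linalg.norm(np.diff(C,axis=0),axis=1))
M=np.array([[100,110],[100,-110],[-100,-110],[-100,110.]])
piv=P((452,505),.111);H=np.array([P(p,.111) for p in[(474,376),(484,316),(494,257),(505,199)]])
print('piv',piv,'hdist',np.linalg.norm(H-piv,axis=1),'H',H)
hin=P((112,525),.104)
rot=lambda a:np.array([[np.cos(a),-np.sin(a)],[np.sin(a),np.cos(a)]])
MM=np.vstack([M,[[-106,100],[-106,-40]]]);CC=np.vstack([C,hin,piv])
f=lambda q:((MM@rot(q[2]).T+q[:2])-CC).ravel()
s=least_squares(f,[600,-100,0]);q=s.x;print('pose',q,np.degrees(q[2]),s.fun.reshape(-1,2))
inv=lambda w:(w-q[:2])@rot(q[2])
print('piv,H in cab',inv(piv),inv(H))
for h in(.104,.116):print('peg',h,inv(P((413,357),h)))
print('slot',inv(P((405,323),.104)),inv(P((416,420),.104)),'post tip',P((540,127),.149),'collar',P((515,145),.114))
d=(H-piv).sum(0);print('arm ang world',np.degrees(np.arctan2(d[1],d[0])),'post pred',piv+d/np.linalg.norm(d)*168)
print('peg mid world',rot(q[2])@[-45,-30]+q[:2])
E
```

```text
[[ 633.7297094    43.62028513]
 [ 654.57046502 -170.901518  ]
 [ 458.30509223 -188.69201836]
 [ 438.6610223    27.14371885]] [215.53176359 197.07003441 216.7278361 ]
piv [ 444.49678517 -122.09635486] hdist [ 58.87529686  86.77462104 114.56154781 142.30752969] H [[ 502.53348925 -131.99794861]
 [ 530.05152289 -136.59537931]
 [ 557.44708453 -141.24258449]
 [ 584.71974548 -146.36473777]]
pose [ 5.46424048e+02 -7.22692757e+01  9.07217554e-02] 5.1979736933911 [[ 2.31738974  2.71781157]
 [ 1.40805331 -1.85565802]
 [-1.50409455 -2.18462965]
 [-1.79144382  1.07490586]
 [-0.41697636 -0.14068478]
 [-0.01292831  0.38825492]]
piv,H in cab [-106.02229973  -40.38782953] [[-49.12132385 -55.50667617]
 [-22.13297036 -62.57826161]
 [  4.72890534 -69.68832119]
 [ 31.42535672 -77.26024123]]
peg 0.104 [-38.26271327 -32.20626751]
peg 0.116 [-39.24492881 -29.98815238]
slot [-22.42937588 -30.37544307] [-66.98189697 -30.61182698] post tip [ 610.47057179 -152.67503632] collar [ 609.74620959 -150.39290791]
arm ang world -9.699298222243195 post pred [ 610.09531467 -150.40054232]
peg mid world [ 504.32702706 -106.22278495]
```

>>> drive_tool(moves=[{"x": 100, "y": -56, "z": 0, "rz": 0.1, "fingers": -1}, {"x": 200, "y": -111, "z": 0, "rz": 0.25, "fingers": -1}, {"x": 300, "y": -167, "z": 0, "rz": 0.4, "fingers": -1}, {"x": 400, "y": -223, "z": 20, "rz": 0.546, "fingers": -1}, {"x": 512, "y": -285, "z": 50, "rz": 0.546, "fingers": -1}, {"x": 512, "y": -285, "z": 50, "rz": 0.546, "fingers": -1}, {"x": 512, "y": -285, "z": 50, "rz": 0.546, "fingers": -1}, {"x": 512, "y": -285, "z": 50, "rz": 0.546, "fingers": -1}, {"x": 512, "y": -285, "z": 50, "rz": 0.546, "fingers": -1}, {"x": 512, "y": -285, "z": 50, "rz": 0.546, "fingers": -1}, {"x": 512, "y": -285, "z": 50, "rz": 0.546, "fingers": -1}, {"x": 512, "y": -285, "z": 50, "rz": 0.546, "fingers": -1}, {"x": 512, "y": -285, "z": 50, "rz": 0.546, "fingers": -1}, {"x": 512, "y": -285, "z": 50, "rz": 0.546, "fingers": -1}, {"x": 512, "y": -285, "z": 50, "rz": 0.546, "fingers": -1}, {"x": 512, "y": -285, "z": 50, "rz": 0.546, "fingers": -1}])

```text
invalid input at $.moves[0]: expected keys x, y, z, rx, ry, rz, fingers
```

>>> drive_tool(moves=[{"x": 100, "y": -56, "z": 0, "rx": 0, "ry": 0, "rz": 0.1, "fingers": -1}, {"x": 200, "y": -111, "z": 0, "rx": 0, "ry": 0, "rz": 0.25, "fingers": -1}, {"x": 300, "y": -167, "z": 0, "rx": 0, "ry": 0, "rz": 0.4, "fingers": -1}, {"x": 400, "y": -223, "z": 20, "rx": 0, "ry": 0, "rz": 0.546, "fingers": -1}, {"x": 512, "y": -285, "z": 50, "rx": 0, "ry": 0, "rz": 0.546, "fingers": -1}, {"x": 512, "y": -285, "z": 50, "rx": 0, "ry": 0, "rz": 0.546, "fingers": -1}, {"x": 512, "y": -285, "z": 50, "rx": 0, "ry": 0, "rz": 0.546, "fingers": -1}, {"x": 512, "y": -285, "z": 50, "rx": 0, "ry": 0, "rz": 0.546, "fingers": -1}, {"x": 512, "y": -285, "z": 50, "rx": 0, "ry": 0, "rz": 0.546, "fingers": -1}, {"x": 512, "y": -285, "z": 50, "rx": 0, "ry": 0, "rz": 0.546, "fingers": -1}, {"x": 512, "y": -285, "z": 50, "rx": 0, "ry": 0, "rz": 0.546, "fingers": -1}, {"x": 512, "y": -285, "z": 50, "rx": 0, "ry": 0, "rz": 0.546, "fingers": -1}, {"x": 512, "y": -285, "z": 50, "rx": 0, "ry": 0, "rz": 0.546, "fingers": -1}, {"x": 512, "y": -285, "z": 50, "rx": 0, "ry": 0, "rz": 0.546, "fingers": -1}])

```text
time_s: 1.9
tool_pos: [0.6098, -0.1525, 0.1915]
tool_rot: [180.0, -0.0, -9.8]
force: [-0.4, 0.2, 0.6]
grip_width: 0.087
grasp_force: 0.0
```

>>> drive_tool(moves=[{"x": 0, "y": -2, "z": 30, "rx": 0, "ry": 0, "rz": 0, "fingers": -1}, {"x": 0, "y": -2, "z": 45, "rx": 0, "ry": 0, "rz": 0, "fingers": -1}, {"x": 0, "y": -2, "z": 54, "rx": 0, "ry": 0, "rz": 0, "fingers": -1}, {"x": 0, "y": -2, "z": 54, "rx": 0, "ry": 0, "rz": 0, "fingers": -1}, {"x": 0, "y": -2, "z": 54, "rx": 0, "ry": 0, "rz": 0, "fingers": 1}, {"x": 0, "y": -2, "z": 54, "rx": 0, "ry": 0, "rz": 0, "fingers": 1}, {"x": 0, "y": -2, "z": 54, "rx": 0, "ry": 0, "rz": 0, "fingers": 1}, {"x": 0, "y": -2, "z": 54, "rx": 0, "ry": 0, "rz": 0, "fingers": 1}, {"x": 0, "y": -2, "z": 54, "rx": 0, "ry": 0, "rz": 0, "fingers": 1}, {"x": 0, "y": -2, "z": 54, "rx": 0, "ry": 0, "rz": 0, "fingers": 1}, {"x": 0, "y": -2, "z": 54, "rx": 0, "ry": 0, "rz": 0, "fingers": 1}, {"x": 0, "y": -2, "z": 54, "rx": 0, "ry": 0, "rz": 0, "fingers": 1}], force=30)

```text
time_s: 3.4
tool_pos: [0.6107, -0.1491, 0.1372]
tool_rot: [180.0, 0.0, -9.7]
force: [-0.5, 0.0, -0.5]
grip_width: 0.0152
grasp_force: 0.0
```

```bash
cat >> h.py <<'E'
from scipy.spatial.transform import Rotation as Ro
Q=np.array([546.4,-72.3]);YAW=0.0907  # cabinet pose (mm, rad)
SH=np.array([0.3,1.2])                 # camera -> robot shift
def r2(a): return np.array([[np.cos(a),-np.sin(a)],[np.sin(a),np.cos(a)]])
def cab2w(p): return r2(YAW)@np.asarray(p)+Q+SH
def tcp(th,al,lift,r=168,h=31):
    "TCP (mm, world) and tool rotation for door angle, arm angle (cab frame), lift (rad)"
    p=np.array([-106,100])+140*np.array([-np.sin(th),-np.cos(th)])
    d=r*np.cos(lift)-h*np.sin(lift)
    xy=cab2w(p+d*np.array([np.cos(al),np.sin(al)]))
    return np.array([*xy,106+r*np.sin(lift)+h*np.cos(lift)]), Ro.from_euler('z',YAW+al)*Ro.from_euler('y',-lift)*Ro.from_euler('x',np.pi)
def solve(peg,hole=114):
    f=lambda v:(np.array([-106,100])+140*np.array([-np.sin(v[0]),-np.cos(v[0])])+hole*np.array([np.cos(v[1]),np.sin(v[1])]))-peg
    return least_squares(f,[.35,0]).x
def delta(pos,rot,o=None):
    o=o or sensors.get_obs(); R0=Ro.from_euler('xyz',o['tool_rot'],degrees=True)
    return np.round(R0.inv().apply(pos-o['tool_pos']*1000),1),np.round((R0.inv()*rot).as_rotvec(),3)
E
python3 - <<'E'
from h import *
print(solve([-39.2,-30]),[solve([x,-30])[0] for x in(-56,-34)])
al0=np.radians(-14.9)
print(tcp(0,al0,0)[0])
th,al=solve([-39.2,-30])
for a in[(0,al0,0),(.1,al0,0),(.2,al0,0),(.3,al0,0),(th,al0,0),(th,al0,.15),(th,al/2+al0/2,.15),(th,al,.15),(th,al,0)]:
    print(np.round(a,3),*delta(*tcp(*a)))
E
```

```text
[0.34377156 0.01586582] [np.float64(0.47374545950429003), np.float64(0.3042742464842223)]
[ 610.35529857 -148.8522814   137.        ]
[ 0.   -0.26  0.  ] [-0.4 -0.2  0.2] [0. 0. 0.]
[ 0.1  -0.26  0.  ] [-14.    2.7   0.2] [0. 0. 0.]
[ 0.2  -0.26  0.  ] [-28.    4.3   0.2] [0. 0. 0.]
[ 0.3  -0.26  0.  ] [-41.9   4.4   0.2] [0. 0. 0.]
[ 0.344 -0.26   0.   ] [-48.1   4.    0.2] [0. 0. 0.]
[ 0.344 -0.26   0.15 ] [-54.6   4.  -24.5] [0.   0.15 0.  ]
[ 0.344 -0.122  0.15 ] [-56.1 -18.2 -24.5] [ 0.01   0.15  -0.138]
[0.344 0.016 0.15 ] [-60.7 -40.  -24.5] [ 0.021  0.149 -0.275]
[0.344 0.016 0.   ] [-54.4 -41.7   0.2] [ 0.     0.    -0.276]
```

>>> drive_tool(moves=[{"x": 0, "y": 0, "z": 0, "rx": 0, "ry": 0, "rz": 0, "fingers": 1}, {"x": 0, "y": 0, "z": 0, "rx": 0, "ry": 0, "rz": 0, "fingers": 1}, {"x": -5, "y": 1, "z": 0, "rx": 0, "ry": 0, "rz": 0, "fingers": 1}, {"x": -10, "y": 2, "z": 0, "rx": 0, "ry": 0, "rz": 0, "fingers": 1}, {"x": -15, "y": 2.7, "z": 0, "rx": 0, "ry": 0, "rz": 0, "fingers": 1}, {"x": -20, "y": 3.5, "z": 0, "rx": 0, "ry": 0, "rz": 0, "fingers": 1}, {"x": -25, "y": 4, "z": 0, "rx": 0, "ry": 0, "rz": 0, "fingers": 1}, {"x": -30, "y": 4.3, "z": 0, "rx": 0, "ry": 0, "rz": 0, "fingers": 1}, {"x": -35, "y": 4.4, "z": 0, "rx": 0, "ry": 0, "rz": 0, "fingers": 1}, {"x": -40, "y": 4.4, "z": 0, "rx": 0, "ry": 0, "rz": 0, "fingers": 1}, {"x": -45, "y": 4.2, "z": 0, "rx": 0, "ry": 0, "rz": 0, "fingers": 1}, {"x": -48, "y": 4, "z": 0, "rx": 0, "ry": 0, "rz": 0, "fingers": 1}, {"x": -48, "y": 4, "z": 0, "rx": 0, "ry": 0, "rz": 0, "fingers": 1}, {"x": -48, "y": 4, "z": 0, "rx": 0, "ry": 0, "rz": 0, "fingers": 1}])

```text
time_s: 5.15
tool_pos: [0.5628, -0.1449, 0.1373]
tool_rot: [180.0, -0.0, -9.7]
force: [3.4, -1.0, -0.1]
grip_width: 0.0132
grasp_force: 30.0
```

Run:
```python
from h import *
a=vision.read_camera('top')['image'][:,:,::-1][155:305,240:390]
cv2.imwrite('pics/t1.png',cv2.resize(a,None,fx=4,fy=4,interpolation=cv2.INTER_CUBIC))
o=sensors.get_obs();print(o['force'],o['grip_width'],o['tool_pos'])
```

```text
[ 3.10696913 -0.98622478  0.47132809] 0.012833912447248396 [ 0.5628182  -0.14486239  0.13724889]
```

View pics/t1.png

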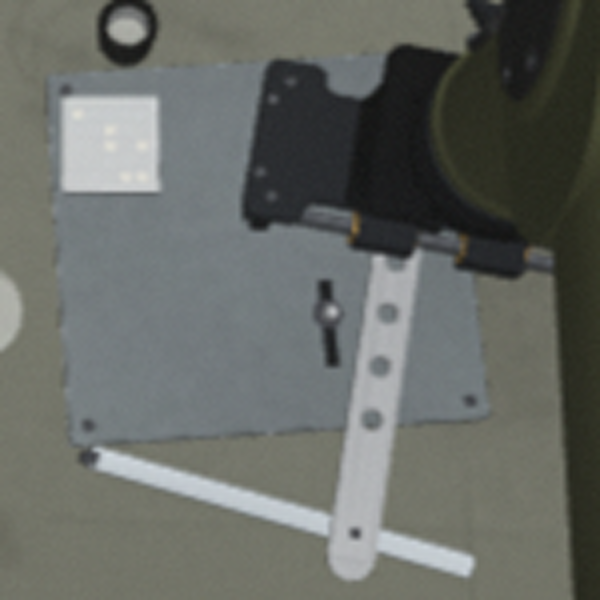

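The door is open. Pivot at (355,533), holes at (372,419), (379,366), (388,313), (397,262), peg tip at about (330,313) in the crop. The hole row and the peg are both visible, so I'll measure them against each other.

Run:
```python
from h import *
c=vision.read_camera('top')
g=lambda p:(240+(p[0]+.5)/4-.5,155+(p[1]+.5)/4-.5)
inv=lambda w:r2(-YAW)@(w-Q)
P=lambda p,z:inv(px2w(c,g(p),z)[:2]*1000)
piv=P((355,533),.111);H=np.array([P(p,.111) for p in[(372,419),(379,366),(388,313),(397,262)]])
print(piv,H,np.linalg.norm(H-piv,axis=1),'alpha',np.arctan2(*(H-piv).sum(0)[::-1]),'theta',np.arctan2(-106-piv[0],100-piv[1]))
for p,z in(((331,313),.118),((329,313),.114),((327,313),.106)):print('peg',P(p,z),np.linalg.norm(P(p,z)-piv))
im=c['image'][225:242,314:331];print(im.mean(2).astype(int))
```

```text
[-152.78957427  -32.19723101] [[-96.17639774 -46.82968859]
 [-69.30902554 -53.2968948 ]
 [-42.17417038 -60.88983982]
 [-15.75228578 -68.46506353]] [ 58.47358867  86.10573633 114.27612778 141.75533186] alpha -0.2540745139942347 theta 0.34017841189389986
peg [-40.76520146 -29.81808027] 112.04963392419607
peg [-40.37574436 -29.51757949] 112.44576331611124
peg [-39.66434808 -29.93709333] 113.14780166942283
[[120 120 117 120 119  91  60  52  68 107 121 121 121 119 119 118 119]
 [120 118 119 120 119  83  42  33  58 105 122 119 121 119 119 118 117]
 [120 120 117 120 118  84  44  33  49 101 122 120 119 118 119 119 119]
 [122 122 120 120 120  90  51  34  47 100 121 122 118 118 119 121 118]
 [120 121 121 122 120  93  57  42  50  93 118 121 121 120 119 119 117]
 [122 121 122 123 116  88  67  71  78  93 108 118 119 117 118 120 119]
 [121 121 120 122 100  77  74  97 124 128 109 111 119 119 118 118 114]
 [121 120 120 120  96  76  82 120 167 176 127 104 116 120 118 118 114]
 [119 119 120 118  93  75  85 121 158 168 126  93 109 119 119 117 112]
 [119 120 118 115  94  75  84  96 112 119  94  97 116 118 119 118 118]
 [119 118 119 117 106  87  77  77  80  79  81 106 119 121 119 118 122]
 [117 118 120 121 118 108  83  68  65  73  96 114 119 118 117 115 129]
 [119 119 118 120 119 117  87  52  45  61 105 119 118 117 118 113 138]
 [117 118 119 118 118 119  92  50  36  49 100 119 118 119 117 112 144]
 [118 116 118 119 118 120  91  52  35  45 101 120 119 120 117 114 155]
 [116 116 115 118 118 119  94  56  34  42  95 119 118 117 118 119 159]
 [118 116 119 118 118 119 103  63  38  38  92 118 119 119 116 121 160]]
```

Run:
```python
from h import *
th,al=solve([-40.2,-30]);print(th,al)
al0=-.258
for a in[(.344,al0,0),(th,al0,.08),(th,al0,.15),(th,al0*.67+al*.33,.15),(th,al*.67+al0*.33,.15),(th,al,.15)]:
    print(np.round(a,3),*delta(*tcp(*a)))
```

```text
0.3514082595441127 0.012670908689311481
[ 0.344 -0.258  0.   ] [-0.2 -0.2  0.2] [-0.    -0.    -0.002]
[ 0.351 -0.258  0.08 ] [ -4.3  -0.3 -13.1] [ 0.     0.08  -0.002]
[ 0.351 -0.258  0.15 ] [ -7.8  -0.3 -24.5] [ 0.     0.15  -0.002]
[ 0.351 -0.169  0.15 ] [ -8.4 -14.7 -24.5] [ 0.007  0.15  -0.091]
[ 0.351 -0.077  0.15 ] [-10.5 -29.4 -24.5] [ 0.014  0.15  -0.183]
[0.351 0.013 0.15 ] [-13.7 -43.5 -24.5] [ 0.02   0.149 -0.272]
```

>>> drive_tool(moves=[{"x": -2, "y": 0, "z": -6, "rx": 0, "ry": 0.04, "rz": 0, "fingers": 1}, {"x": -4.3, "y": 0, "z": -13, "rx": 0, "ry": 0.08, "rz": 0, "fingers": 1}, {"x": -6, "y": 0, "z": -19, "rx": 0, "ry": 0.115, "rz": 0, "fingers": 1}, {"x": -7.8, "y": 0, "z": -24.5, "rx": 0, "ry": 0.15, "rz": 0, "fingers": 1}, {"x": -7.8, "y": 0, "z": -24.5, "rx": 0, "ry": 0.15, "rz": 0, "fingers": 1}, {"x": -8, "y": -7.5, "z": -24.5, "rx": 0.003, "ry": 0.15, "rz": -0.045, "fingers": 1}, {"x": -8.4, "y": -14.7, "z": -24.5, "rx": 0.007, "ry": 0.15, "rz": -0.09, "fingers": 1}, {"x": -9.4, "y": -22, "z": -24.5, "rx": 0.01, "ry": 0.15, "rz": -0.137, "fingers": 1}, {"x": -10.5, "y": -29.4, "z": -24.5, "rx": 0.014, "ry": 0.15, "rz": -0.183, "fingers": 1}, {"x": -12, "y": -36.5, "z": -24.5, "rx": 0.017, "ry": 0.15, "rz": -0.228, "fingers": 1}, {"x": -13.7, "y": -43.5, "z": -24.5, "rx": 0.02, "ry": 0.15, "rz": -0.272, "fingers": 1}, {"x": -13.7, "y": -43.5, "z": -24.5, "rx": 0.02, "ry": 0.15, "rz": -0.272, "fingers": 1}, {"x": -13.7, "y": -43.5, "z": -24.5, "rx": 0.02, "ry": 0.15, "rz": -0.272, "fingers": 1}])

```text
time_s: 6.88
tool_pos: [0.5567, -0.0995, 0.1616]
tool_rot: [180.0, -8.6, 5.9]
force: [4.4, 0.4, -0.0]
grip_width: 0.0129
grasp_force: 30.0
```

Run:
```python
from h import *
a=vision.read_camera('top')['image'][:,:,::-1][205:290,270:370]
cv2.imwrite('pics/t2.png',cv2.resize(a,None,fx=6,fy=6,interpolation=cv2.INTER_CUBIC))
o=sensors.get_obs();print(o['force'],o['grip_width'],o['tool_pos'])
```

```text
[4.69271468 0.952051   0.68109415] 0.013090924606662883 [ 0.55667705 -0.09965801  0.16162065]
```

View pics/t2.png

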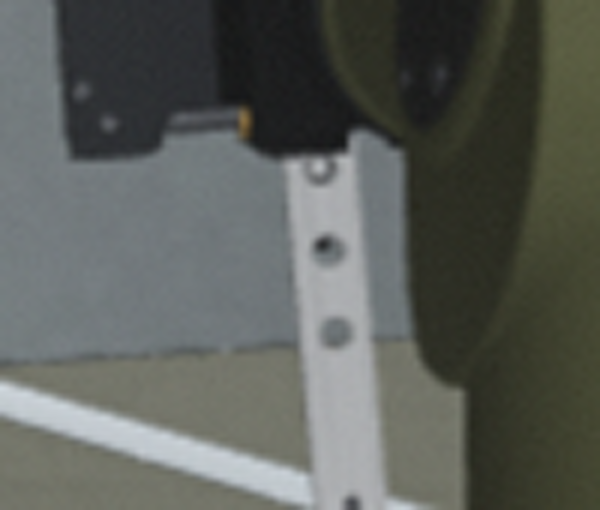

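Hole 3, at crop (320,167), sits over the bright peg tip. I'll work out a gentle lowering path.

Run:
```python
from h import *
th,al=solve([-40.2,-30])
for l in(.15,.13,.11,.1,.09,.08,.06,.04,.02,0): print(l,*delta(*tcp(th,al,l)))
```

```text
0.15 [-0.1  0.1 -0.1] [ 0.    -0.001 -0.   ]
0.13 [0.5 0.1 3.2] [ 0.    -0.021 -0.   ]
0.11 [1.  0.1 6.6] [ 0.    -0.041 -0.   ]
0.1 [1.3 0.1 8.3] [ 0.    -0.051 -0.   ]
0.09 [ 1.5  0.1 10. ] [ 0.    -0.061 -0.   ]
0.08 [ 1.7  0.  11.7] [ 0.    -0.071 -0.   ]
0.06 [ 2.   0.  15.1] [ 0.    -0.091 -0.   ]
0.04 [ 2.3  0.  18.5] [ 0.    -0.111 -0.   ]
0.02 [ 2.5  0.  21.9] [ 0.    -0.131 -0.   ]
0 [ 2.7  0.  25.3] [ 0.    -0.151 -0.   ]
```

>>> drive_tool(moves=[{"x": 0.5, "y": 0, "z": 3.2, "rx": 0, "ry": -0.02, "rz": 0, "fingers": 1}, {"x": 1, "y": 0, "z": 6.6, "rx": 0, "ry": -0.04, "rz": 0, "fingers": 1}, {"x": 1.3, "y": 0, "z": 8.3, "rx": 0, "ry": -0.05, "rz": 0, "fingers": 1}, {"x": 1.5, "y": 0, "z": 9.5, "rx": 0, "ry": -0.058, "rz": 0, "fingers": 1}, {"x": 1.5, "y": 0, "z": 9.5, "rx": 0, "ry": -0.058, "rz": 0, "fingers": 1}, {"x": 1.5, "y": 0, "z": 9.5, "rx": 0, "ry": -0.058, "rz": 0, "fingers": 1}])

```text
time_s: 7.68
tool_pos: [0.5594, -0.0995, 0.1526]
tool_rot: [180.0, -5.3, 5.9]
force: [4.5, -0.1, 0.5]
grip_width: 0.013
grasp_force: 30.0
```

>>> drive_tool(moves=[{"x": 0.2, "y": 0, "z": 1, "rx": 0, "ry": -0.006, "rz": 0, "fingers": 1}, {"x": 0.4, "y": 0, "z": 2, "rx": 0, "ry": -0.012, "rz": 0, "fingers": 1}, {"x": 0.5, "y": 0, "z": 3, "rx": 0, "ry": -0.018, "rz": 0, "fingers": 1}, {"x": 0.5, "y": 0, "z": 3, "rx": 0, "ry": -0.018, "rz": 0, "fingers": 1}])

```text
time_s: 8.18
tool_pos: [0.5603, -0.0993, 0.1495]
tool_rot: [180.0, -4.3, 5.9]
force: [3.0, 0.1, -1.1]
grip_width: 0.0131
grasp_force: 30.0
```

>>> drive_tool(moves=[{"x": 0.1, "y": 0, "z": 1, "rx": 0, "ry": -0.006, "rz": 0, "fingers": 1}, {"x": 0.3, "y": 0, "z": 2, "rx": 0, "ry": -0.012, "rz": 0, "fingers": 1}, {"x": 0.3, "y": 0, "z": 2, "rx": 0, "ry": -0.012, "rz": 0, "fingers": 1}, {"x": 0.3, "y": 0, "z": 2, "rx": 0, "ry": -0.012, "rz": 0, "fingers": 1}])

```text
time_s: 8.68
tool_pos: [0.5606, -0.0994, 0.1476]
tool_rot: [180.0, -3.6, 5.9]
force: [3.0, -0.0, -0.4]
grip_width: 0.0129
grasp_force: 30.0
```

>>> drive_tool(moves=[{"x": 0.1, "y": 0, "z": 1.5, "rx": 0, "ry": -0.009, "rz": 0, "fingers": 1}, {"x": 0.3, "y": 0, "z": 3, "rx": 0, "ry": -0.018, "rz": 0, "fingers": 1}, {"x": 0.4, "y": 0, "z": 4.5, "rx": 0, "ry": -0.027, "rz": 0, "fingers": 1}, {"x": 0.4, "y": 0, "z": 4.5, "rx": 0, "ry": -0.027, "rz": 0, "fingers": 1}, {"x": 0.4, "y": 0, "z": 4.5, "rx": 0, "ry": -0.027, "rz": 0, "fingers": 1}])

```text
time_s: 9.3
tool_pos: [0.5613, -0.0992, 0.1431]
tool_rot: [180.0, -2.0, 5.9]
force: [3.7, 0.3, -0.3]
grip_width: 0.013
grasp_force: 30.0
```

>>> drive_tool(moves=[{"x": 0.1, "y": 0, "z": 1.5, "rx": 0, "ry": -0.009, "rz": 0, "fingers": 1}, {"x": 0.2, "y": 0, "z": 3, "rx": 0, "ry": -0.018, "rz": 0, "fingers": 1}, {"x": 0.3, "y": 0, "z": 4.5, "rx": 0, "ry": -0.027, "rz": 0, "fingers": 1}, {"x": 0.4, "y": 0, "z": 6, "rx": 0, "ry": -0.035, "rz": 0, "fingers": 1}, {"x": 0.4, "y": 0, "z": 6, "rx": 0, "ry": -0.035, "rz": 0, "fingers": 1}, {"x": 0.4, "y": 0, "z": 6, "rx": 0, "ry": -0.035, "rz": 0, "fingers": 1}])

```text
time_s: 10.05
tool_pos: [0.562, -0.0992, 0.1373]
tool_rot: [180.0, -0.1, 5.9]
force: [4.1, 1.4, 0.5]
grip_width: 0.0129
grasp_force: 30.0
```

>>> drive_tool(moves=[{"x": 0.5, "y": 0, "z": 0, "rx": 0, "ry": 0, "rz": 0, "fingers": 1}, {"x": 1, "y": 0, "z": 0, "rx": 0, "ry": 0, "rz": 0, "fingers": 1}, {"x": 1.3, "y": 0, "z": 0, "rx": 0, "ry": 0, "rz": 0, "fingers": 1}, {"x": 1.3, "y": 0, "z": 0, "rx": 0, "ry": 0, "rz": 0, "fingers": 1}])

```text
time_s: 10.55
tool_pos: [0.5632, -0.0991, 0.1372]
tool_rot: [180.0, -0.0, 5.9]
force: [3.9, -0.6, 0.4]
grip_width: 0.0134
grasp_force: 30.0
```

Run:
```python
from h import *
a=vision.read_camera('top')['image'][:,:,::-1][205:290,270:370]
cv2.imwrite('pics/t3.png',cv2.resize(a,None,fx=6,fy=6,interpolation=cv2.INTER_CUBIC))
o=sensors.get_obs();print(o['force'],o['grip_width'],o['tool_pos'])
```

```text
[4.625143   0.67507574 0.70144914] 0.012961159638682827 [ 0.56324328 -0.09909212  0.13722686]
```

View pics/t3.png

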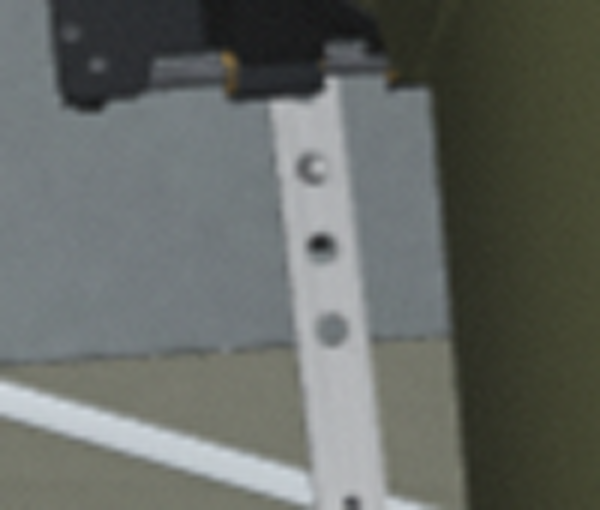

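The arm lies flat with the peg tip showing in hole 3, at crop (313,167). Holes 1 and 2 are clear, and the spring load is still on the gripper. I'll ease forward until the peg carries the load.

>>> drive_tool(moves=[{"x": 0.4, "y": 0, "z": 0, "rx": 0, "ry": 0, "rz": 0, "fingers": 1}, {"x": 0.8, "y": 0, "z": 0, "rx": 0, "ry": 0, "rz": 0, "fingers": 1}, {"x": 0.8, "y": 0, "z": 0, "rx": 0, "ry": 0, "rz": 0, "fingers": 1}, {"x": 0.8, "y": 0, "z": 0, "rx": 0, "ry": 0, "rz": 0, "fingers": 1}])

```text
time_s: 11.1
tool_pos: [0.564, -0.099, 0.1372]
tool_rot: [180.0, -0.0, 5.9]
force: [3.8, -0.3, -0.4]
grip_width: 0.013
grasp_force: 30.0
```

>>> drive_tool(moves=[{"x": 0.4, "y": 0, "z": 0, "rx": 0, "ry": 0, "rz": 0, "fingers": 1}, {"x": 0.7, "y": 0, "z": 0, "rx": 0, "ry": 0, "rz": 0, "fingers": 1}, {"x": 0.7, "y": 0, "z": 0, "rx": 0, "ry": 0, "rz": 0, "fingers": 1}])

```text
time_s: 11.48
tool_pos: [0.5647, -0.0989, 0.1372]
tool_rot: [180.0, -0.0, 5.9]
force: [4.0, -0.3, -0.2]
grip_width: 0.0133
grasp_force: 30.0
```

>>> drive_tool(moves=[{"x": 0.4, "y": 0, "z": 0, "rx": 0, "ry": 0, "rz": 0, "fingers": 1}, {"x": 0.7, "y": 0, "z": 0, "rx": 0, "ry": 0, "rz": 0, "fingers": 1}, {"x": 0.7, "y": 0, "z": 0, "rx": 0, "ry": 0, "rz": 0, "fingers": 1}])

```text
time_s: 11.85
tool_pos: [0.5649, -0.0989, 0.137]
tool_rot: [180.0, 0.0, 5.9]
force: [1.4, -0.3, 0.5]
grip_width: 0.0132
grasp_force: 30.0
```

Run:
```python
from h import *
c=vision.read_camera('top')
a=c['image'][:,:,::-1][205:290,270:370]
cv2.imwrite('pics/t4.png',cv2.resize(a,None,fx=6,fy=6,interpolation=cv2.INTER_CUBIC))
o=sensors.get_obs();print(o['force'],o['tool_pos'])
print(c['image'][225:242,314:331].mean(2).astype(int))
```

```text
[1.33318541 0.17560576 0.63927111] [ 0.56491432 -0.09889775  0.13699924]
[[116 139 169 175 173 175 180 178 175 175 177 175 165 137 119 119 120]
 [120 129 163 175 172 176 179 180 176 176 176 176 168 139 119 119 119]
 [121 132 163 176 171 175 179 180 176 176 175 176 174 142 119 119 120]
 [122 131 163 176 173 175 179 177 174 173 177 177 174 144 120 121 121]
 [121 123 161 178 173 173 165 156 149 160 172 177 175 150 125 120 120]
 [120 123 161 177 173 160 118  93  98 121 156 173 175 153 127 119 120]
 [118 115 159 178 174 136  92  95 124 134 147 168 174 157 129 119 119]
 [118 118 156 176 174 132  92 119 163 177 158 165 175 160 133 119 120]
 [119 117 146 171 173 146 113 121 158 171 169 173 175 166 136 120 120]
 [119 119 141 170 176 169 146 125 133 151 168 176 176 168 140 121 120]
 [119 120 131 166 175 174 170 164 160 170 175 178 178 173 141 121 120]
 [120 119 136 167 177 173 174 177 178 179 177 177 178 174 143 121 118]
 [119 119 131 167 177 174 173 178 179 177 177 177 179 175 149 124 116]
 [117 118 122 162 178 173 172 177 178 177 177 177 177 174 153 125 117]
 [117 116 113 159 178 175 172 175 179 180 178 178 178 174 156 131 119]
 [117 115 111 159 178 176 174 176 181 180 177 178 178 176 159 135 119]
 [117 115 114 154 177 176 172 176 181 179 178 178 178 175 164 138 121]]
```

View pics/t4.png

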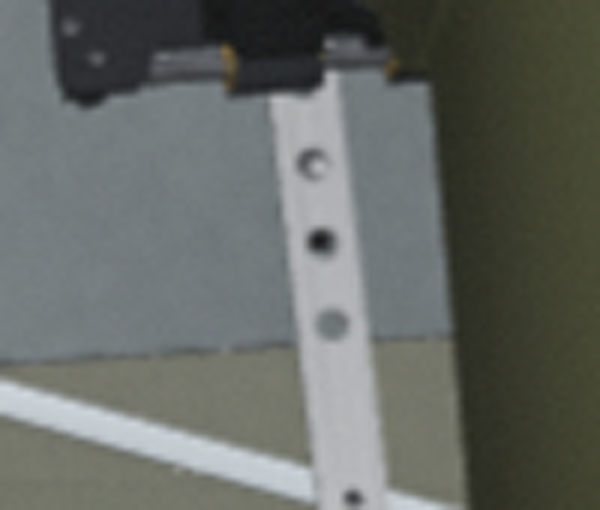

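The peg now carries the load: the force dropped to about 1.4 N and the peg sits against the robot side of hole 3. I'll release and rise.

>>> drive_tool(moves=[{"x": 0.7, "y": 0, "z": 0, "rx": 0, "ry": 0, "rz": 0, "fingers": 0.3}, {"x": 0, "y": 0, "z": 0, "rx": 0, "ry": 0, "rz": 0, "fingers": 0.3}, {"x": 0, "y": 0, "z": 0, "rx": 0, "ry": 0, "rz": 0, "fingers": 0.3}, {"x": 0, "y": 0, "z": 0, "rx": 0, "ry": 0, "rz": 0, "fingers": 0.3}, {"x": 0, "y": 0, "z": -10, "rx": 0, "ry": 0, "rz": 0, "fingers": 0.3}, {"x": 0, "y": 0, "z": -30, "rx": 0, "ry": 0, "rz": 0, "fingers": 0.3}, {"x": 0, "y": 0, "z": -60, "rx": 0, "ry": 0, "rz": 0, "fingers": 0.3}, {"x": 0, "y": 0, "z": -100, "rx": 0, "ry": 0, "rz": 0, "fingers": 0.3}, {"x": 20, "y": 60, "z": -130, "rx": 0, "ry": 0, "rz": 0, "fingers": 0.3}, {"x": 40, "y": 120, "z": -130, "rx": 0, "ry": 0, "rz": 0, "fingers": 0.3}, {"x": 40, "y": 160, "z": -130, "rx": 0, "ry": 0, "rz": 0, "fingers": 0.3}, {"x": 40, "y": 160, "z": -130, "rx": 0, "ry": 0, "rz": 0, "fingers": 0.3}, {"x": 40, "y": 160, "z": -130, "rx": 0, "ry": 0, "rz": 0, "fingers": 0.3}])

```text
time_s: 13.52
tool_pos: [0.6217, -0.2531, 0.2676]
tool_rot: [-180.0, -0.1, 5.9]
force: [0.1, 0.2, 0.6]
grip_width: 0.0301
grasp_force: 0.0
```

Run:
```python
from h import *
a=vision.read_camera('top')['image'][:,:,::-1][150:290,210:400]
b=vision.read_camera('scene')['image'][:,:,::-1][120:260,220:410]
f=lambda i:cv2.resize(i,None,fx=4,fy=4,interpolation=cv2.INTER_CUBIC)[:,:]
cv2.imwrite('pics/t5.png',f(a))
cv2.imwrite('pics/s5.png',f(b))
```

```text
(no output)
```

View pics/t5.png

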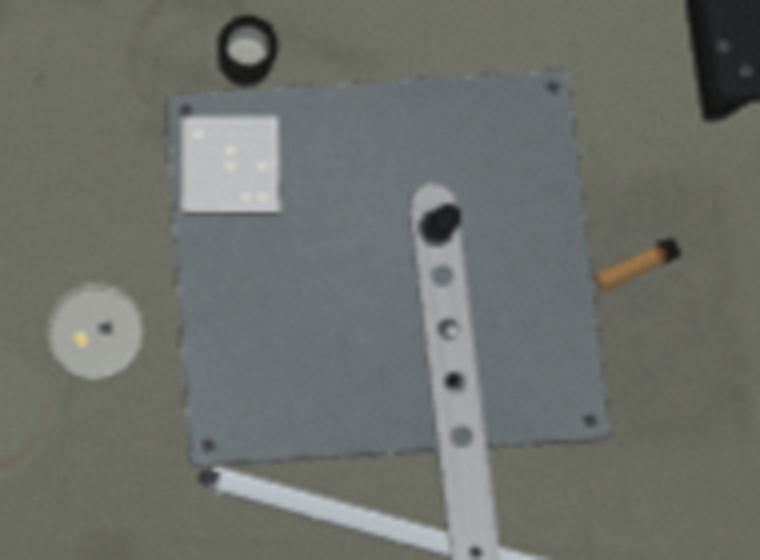

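View pics/s5.png

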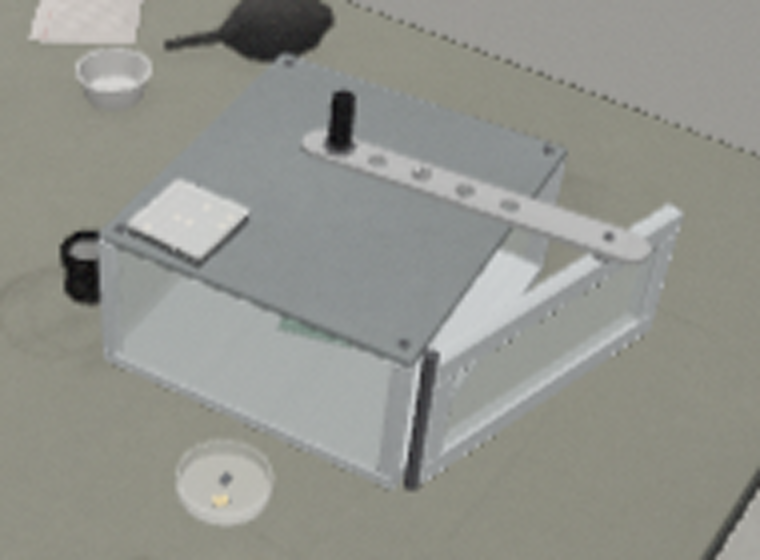

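The stay lies flat with the peg through its third hole, at (449,329) in the top crop. The door is held ajar, the bystanders are where they were, and the gripper is clear.

```bash
python3 -c "
from cell import workorder
print(workorder.sign_off())"
```

```text
the job is handed in; nothing more can be done
None
```

The stay arm's third hole is over the peg, the arm lies flat and holds the door ajar (about 0.35 rad) by itself, nothing else was moved, the gripper is clear, and the job is handed in.

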